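# Comb the dowels into the grooved tray

## Robot

A 6-joint arm with a two-finger parallel gripper is mounted at the origin on a cart in front of the work surface, level with it; the furniture and walls round the work are solid. World frame = base frame: x ahead of the robot, y to its left, z up, the work surface at z = 0. Lengths are in m, angles in rad, forces in N, time in s.
With the tool pointing down it reaches from about 0.375 to 0.9 m from the base axis. Payload 3.1 kg.
Tool frame: the origin (TCP) lies midway between the tips of the shut fingers; the grasp point (between the pads) lies pinch_z behind it (pinch_z is the distance from the TCP to the grasp point, in m); y points along the fingers, z is the direction in which the jaws open and shut, and the axes are right-handed (so a half turn about y gives the same grasp; the last joint's range is limited). The gripper opens to 87 mm and grips with 3 to 60 N. Pads are 19 mm wide; open, the fingers measure 117 mm over their backs; the gripper's body (75 mm by 190 mm) begins 51 mm behind the grasp point.
Start: joints at [-1.286, 0.527, 1.433, -0, 1.181, -0.178], TCP at [0.28, -0.559, 0.223] pointing down, gripper open.
Joint ranges: [-3.08, 3.08], [-0.75, 2.2], [0.22, 2.44], [-1.43, 4.57], [0, 2.65], [-2.85, 2.85]. Speed limits (rad/s): [2.79, 2.79, 3.14, 3.14, 3.14, 3.14].

## Interface

Orientations are given as a unit quaternion [x, y, z, w].
In Python, from rig import get_obs, camera, hand_in, pinch_z gives the robot as it stands. The module is installed in compiled form; this text tells all that it offers.
- The arm moves only by the tool arm_command, never from a script. Its argument "plan" is a list of rows, each a list of 2 entries, a list of its own where there are three numbers: the shift along the world's x, y, z in units of 25 mm (1.0 is 25 mm), then the turn about the world's z in units of 5 degrees (1.0 is 5 degrees). A call has 1 to 5 rows; each row is the pose to reach, as a shift and turn from the pose commanded when the call began; what a row does not reach only later rows make up. A row lasts 1/10 s, in which the tool goes at most 50 mm and 8.59 degrees, less where a joint would pass 70% of its speed; a pose out of reach is approached as far as the arm can. A call with a gripper value outside its range is refused whole. "fingers" is the opening, from -1 (shut) to 1 (fully open), set as the call begins (left out, the last holds). The fingers move at their own pace and stop on an object; "force" is the grip in N (left out, the last holds). Time passes only in rows, so rows that repeat a pose let the fingers close. It gives the time, the measured TCP pose, the force and the opening at its end, in the units of the state.
- get_obs(): the state, without advancing time (a new reading comes with each control period).
- camera(name): name is "side" or "top"; returns a dict with "pixels" (420x560x3 uint8, red, green, blue), "camera_matrix" (3x3 intrinsics, pixels), "R" (3x3) and "t" (3): a world point X has camera coordinates R X + t. Camera axes: x right, y down, z forward; pixel columns grow to the right and rows downward; lengths in m; the calibration is good to about 2 mm. A picture is of the moment at which its call begins. There is no depth.
- hand_in(): hands the job in, once; it reports no verdict.
The state is a dict: "time": time; "q": joint angles; "joint_velocities": joint speeds; "joint_torque": joint torques, N m; "position": TCP position; "tool_rot": TCP orientation; "ft_force": force on the tool from outside, world axes, zero at the start; "moment": the same for the moment, N m; "grip_width": finger opening in m.
Only numpy, scipy, OpenCV 4.12 (cv2) and the standard library are available. Lean on these libraries where they do the work, as an engineer would, in place of code of your own. Each camera call takes 0.05 s, during which the arm holds its last target.

## Task

Two wooden dowels lie askew across the ridges of the grooved tray. Take the wide rake, not the short one, comb it teeth down across the ridges so that both dowels drop down and lie in grooves, without the gripper's fingers touching the dowels, and then stand the rake upright on the bench beside the tray.

Things in the scene. Friction and masses are not known exactly. Their poses are not given: they have to be found in the camera images.
- tray: Fixed tray 200x170 mm; origin: centre of underside, on the bench. x: across grooves, away from robot; y: along them. 7 ridges at x=-90,-60..90 mm, 6 thick, tops 28 mm up; groove floors 6 mm up, 24 wide. Side walls 34 high, 150 apart. Near side open, bench before it free 50 mm (else under 28 high); stop on far side, x=93-103, 46 high. Dowels lie at x<60: comb from near side to x=65 or so.
- rake_grip (a point): Wide rake, 0.15-0.3 kg, standing on its teeth. Point on the axis of its upright 24x24 mm handle (36 to 102 mm above tooth tips), 75 mm above the tips. z up, y along the head (42 in x, 122 in y, 22-36 above tips). 6 teeth, 36 in x, 8 in y, 118 overall: longer in x than the ridge spacing, so it can slide on ridge tops. Held firmest pinched along x. A like rake with 56 mm head is not to be used.
- rod_a_centre (a point): Wooden dowel, diameter 18 mm, length 100 mm, 30-55 g, loose; point at its centre, y along it. At first it lies on the ridge tops (centre 37 mm above the tray's underside), 0.5-0.65 rad askew to the grooves, near tray x=-45 mm. In a groove its centre is 15 mm above the underside. Rolls and slides easily; drops in once lined up with a groove.
- rod_b_centre (a point): A second dowel like the first, askew the same way, centre near tray x=+15 mm (15 mm beyond the middle, seen from the robot). Keep clear of the power leads that hang from above down to the right edge of the bench (around world x=0.6, y=-0.15 m).

How it is judged:
On the way:
1. the wide rake is over the tray, upright, with its teeth at the height of the ridge tops (x of rake_grip in the frame of tray between -0.115 and 0.1 m and y of rake_grip in the frame of tray between -0.05 and 0.05 m and z of rake_grip in the frame of tray below 0.116 m and angle between rake_grip's own z axis and vertical below 0.35 rad), for 0.2 s.
At the end, for the whole second after the job is handed in: Both dowels lie at rest down in grooves of the tray (centre within 6 mm of the seated height, within 10 degrees of the groove direction), and the wide rake stands released and upright (within 10 degrees) on the bench, its teeth within 10 mm of the bench top (z of each of rod_a_centre, rod_b_centre in the frame of tray below 0.021 m and x of rod_a_centre in the frame of tray between -0.09 and 0.09 m and x of rod_b_centre in the frame of tray between -0.09 and 0.09 m and y of rod_a_centre in the frame of tray between -0.06 and 0.06 m and y of rod_b_centre in the frame of tray between -0.06 and 0.06 m and angle between the y axis of each of rod_a_centre, rod_b_centre and the y axis of tray, either way round below 0.175 rad and height (world z) of rake_grip between 0.06 and 0.085 m and angle between rake_grip's own z axis and vertical below 0.17 rad and linear speed of each of rod_a, rod_b, rake below 0.05 m/s); the robot touches nothing.
It fails at once if the gripper's fingers touch a dowel (contact force between the fingers and rod_a above 0.5 N or contact force between the fingers and rod_b above 0.5 N).
It also fails if it takes over 58 s, if anything falls off the work surface, if the arm or the gripper's body presses on something with over 40 N, if the wrist force passes 120 N, or if a joint passes its speed limit or range.

## Working session

There is one attempt and no reset: what is moved stays moved. The work goes in short steps, Python scripts to look and compute and a tool call to move; the robot and the scene stay as the last step left them, time stands still between calls to the robot, and variables do not carry over. Pictures are saved under pics/ and viewed, and the job is handed in when it is done.

Besides the shell and the picture viewer there is one more tool, called after ">>>" in YAML: its name, and indented under it one key for each argument. arm_command: Moves the arm, as the interface text tells. Its arguments: {"type":"object","properties":{"plan":{"type":"array"},"fingers":{"type":"number"},"force":{"type":"number"}},"required":["plan"]}

```bash
mkdir -p pics; python3 - <<'E'
from rig import get_obs,camera,pinch_z
import cv2,pickle
print(get_obs(),pinch_z)
d={}
for n in("top","side"):
    c=camera(n);d[n]=c;cv2.imwrite(f"pics/{n}0.png",c["pixels"][:,:,::-1])
    print(n,c["camera_matrix"],c["R"],c["t"])
pickle.dump(d,open("d0.pkl","wb"))
E
```

```text
{'time': 0.0, 'q': array([-1.28550105e+00,  5.28435517e-01,  1.43391829e+00, -1.40514059e-05,
        1.18139482e+00, -1.78497952e-01]), 'joint_velocities': array([ 0.00112377,  0.00148951, -0.00171711, -0.00075601,  0.00228145,
        0.00113877]), 'joint_torque': array([-8.81493761e-04, -4.40043104e+01, -1.76592994e+01,  6.33865013e-02,
        5.83359227e-02, -1.48760337e-04]), 'position': array([ 0.27940178, -0.5582415 ,  0.22158538]), 'tool_rot': array([-0.16255697,  0.68893922, -0.68741737,  0.16246643]), 'ft_force': array([0.50271837, 0.35564665, 0.67059524]), 'moment': array([-0.02745474,  0.06304214, -0.01856315]), 'grip_width': 0.0869481847965771} 0.0187
top [[478.91656696   0.         276.81920532]
 [  0.         478.91656696 212.33363401]
 [  0.           0.           1.        ]] [[ 0.01446102 -0.99984956  0.00957808]
 [-0.98375503 -0.01594113 -0.17880696]
 [ 0.17893274 -0.00683675 -0.98383755]] [0.2155482  0.50167359 0.84083718]
side [[484.18353647   0.         284.02086721]
 [  0.         484.18353647 205.23361492]
 [  0.           0.           1.        ]] [[-0.89009289 -0.45566905  0.0100185 ]
 [-0.29849804  0.56618604 -0.76833085]
 [ 0.34443225 -0.68687633 -0.63997448]] [0.53608058 0.0486797  0.89780652]
```

View pics/top0.png

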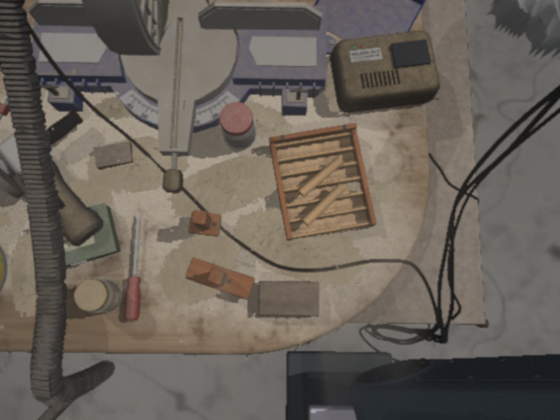

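View pics/side0.png

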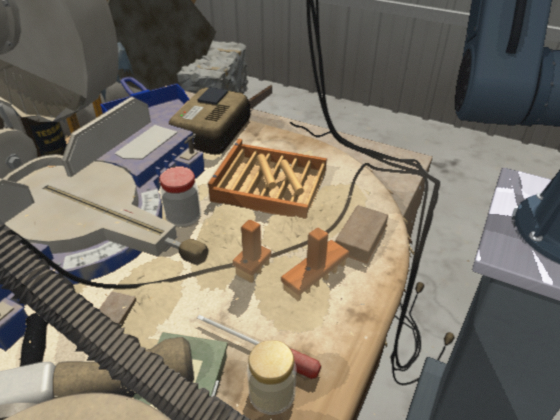

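The top view shows the tray at about (322,180), both dowels askew on it, the wide rake at (220,278) and the short rake at (205,222). I'll enlarge the pictures to measure them.

```bash
python3 - <<'E'
import cv2
a=cv2.imread("pics/top0.png");b=cv2.imread("pics/side0.png")
cv2.imwrite("pics/t1.png",cv2.resize(a[115:315,180:380],None,fx=3,fy=3,interpolation=cv2.INTER_CUBIC)) 
cv2.imwrite("pics/s1.png",cv2.resize(b[130:310,190:390],None,fx=3.2,fy=3.2,interpolation=cv2.INTER_CUBIC)) 
E
```

```text
(no output)
```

View pics/t1.png

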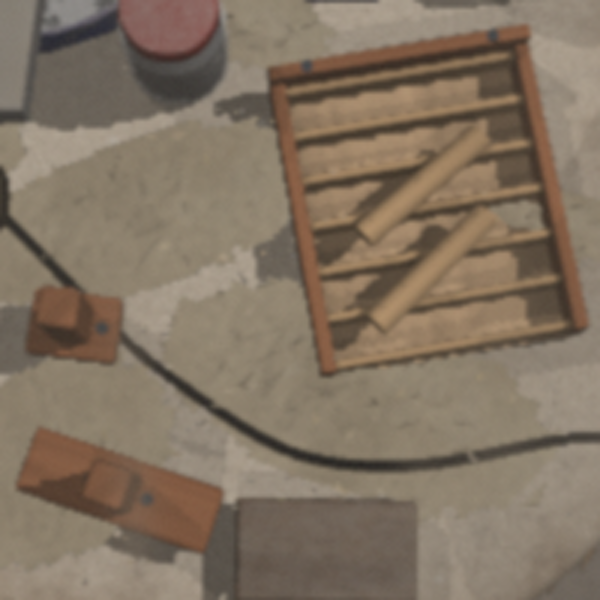

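View pics/s1.png

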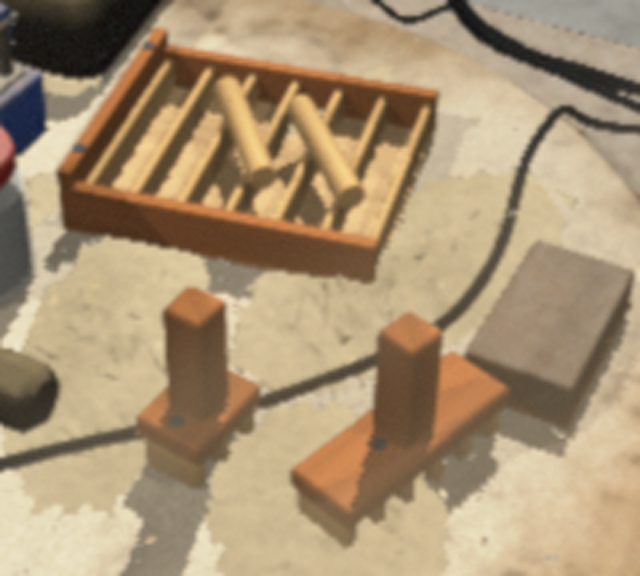

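```bash
cat > h.py <<'E'
import numpy as np,pickle,cv2
from scipy.optimize import least_squares
def proj(c,X):
    p=(np.asarray(X,float)@c["R"].T+c["t"]);q=p@c["camera_matrix"].T
    return q[:,:2]/q[:,2:]
def full(uv,o,s): return (np.asarray(uv,float)+.5)/s-.5+np.array(o)
def place(p,L):
    x,y,a=p;L=np.asarray(L,float);c,s=np.cos(a),np.sin(a)
    return np.c_[x+c*L[:,0]-s*L[:,1],y+s*L[:,0]+c*L[:,1],L[:,2]]
def fit(obs,p0):  # obs: list of (cam,px,local)
    f=lambda p:np.concatenate([(proj(c,place(p,L))-px).ravel() for c,px,L in obs])
    r=least_squares(f,p0,loss="soft_l1");return r.x,[np.round(proj(c,place(r.x,L))-px,1) for c,px,L in obs]
def onplane(c,px,z):
    px=np.atleast_2d(px);d=np.c_[px,np.ones(len(px))]@np.linalg.inv(c["camera_matrix"]).T@c["R"]
    o=-c["R"].T@c["t"];return o+d*((z-o[2])/d[:,2])[:,None]
E
python3 - <<'E'
from h import *
d=pickle.load(open("d0.pkl","rb"));T,S=d["top"],d["side"]
tp=lambda u:full(u,(180,115),3);sp=lambda u:full(u,(190,130),3.2)
L=[(330,363),(330,318),(322,272),(315,228),(307,184),(298,138),(290,94)]
R=[(577,326),(560,279),(550,235),(540,190),(530,146),(522,98),(512,56)]
xs=np.arange(-90,91,30)/1e3
loc=[(x,.075,.028) for x in xs]+[(x,-.075,.028) for x in xs]
p,r=fit([(T,tp(L+R),loc)],[.5,-.1,0]);print("tray",p.round(4),r[0].tolist())
# side check
q=proj(S,place(p,[(-.09,.075,.028),(-.09,-.075,.028),(.09,.075,.028),(.093,.085,.046),(.103,-.085,.046)]));print("side pred crop",((q-[190,130])*3.2).round())
tray=p
h=[(-.021,.061,.036),(.021,.061,.036),(.021,-.061,.036),(-.021,-.061,.036)]
k=[(.012,.012,.102),(.012,-.012,.102),(-.012,-.012,.102),(-.012,.012,.102)]
ht=[(17,488),(40,428),(222,490),(206,552)]
p,r=fit([(T,tp(ht),h)],[.4,0,-.3]);print("rake top",p.round(4),r[0].tolist())
hs=[(292,473),(508,388),(455,353)]
p2,r=fit([(S,sp(hs),[h[1],h[3],h[2]])],[.4,0,-.3]);print("rake side head",p2.round(4),r[0].tolist())
for pp in(p,p2):
  print("handle top pred topcrop",((proj(T,place(pp,k))-[180,115])*3).round().tolist(),"sidecrop",((proj(S,place(pp,k))-[190,130])*3.2).round().tolist(), "head side",((proj(S,place(pp,h))-[190,130])*3.2).round().tolist())
# dowels: ends centre, axis height .037
for n,e in(("a",[(377,324),(486,215)]),("b",[(367,236),(480,132)])):
  w=onplane(T,tp(e),.037);c,s=np.cos(tray[2]),np.sin(tray[2]);l=(w[:,:2]-tray[:2])@np.array([[c,-s],[s,c]])
  print(n,w.round(3).tolist(),"local",l.round(3).tolist(),np.linalg.norm(l[1]-l[0]))
# block, bench z guess
print("block",onplane(T,tp([(238,498),(415,503),(415,600),(238,600)]),.03).round(3).tolist())
print("short",onplane(T,tp([(32,287),(122,297),(112,362),(25,355)]),.036).round(3).tolist())
E
```

```text
tray [0.5575 0.1375 0.1871] [[2.2, 1.2], [-0.7, 0.6], [-0.8, 0.5], [-1.2, -0.1], [-1.3, -0.6], [-1.0, -0.2], [-1.0, -0.3], [-1.6, 0.0], [0.8, 0.3], [0.9, -0.4], [1.1, -0.5], [1.2, -0.7], [0.8, 0.5], [1.0, -0.1]]
side pred crop [[374. 243.]
 [431. 103.]
 [ 87. 187.]
 [ 73. 172.]
 [158.  25.]]
rake top [ 0.3774  0.3242 -0.3081] [[-0.6, 0.7], [-0.3, -1.3], [2.1, -0.6], [-0.1, 1.0]]
rake side head [ 0.3758  0.3283 -0.2972] [[-0.2, 0.1], [2.0, 0.5], [-0.9, -0.9]]
handle top pred topcrop [[95.0, 456.0], [136.0, 469.0], [121.0, 510.0], [81.0, 496.0]] sidecrop [[377.0, 327.0], [411.0, 303.0], [448.0, 327.0], [415.0, 352.0]] head side [[353.0, 512.0], [291.0, 465.0], [452.0, 344.0], [514.0, 384.0]]
handle top pred topcrop [[88.0, 458.0], [128.0, 472.0], [114.0, 513.0], [74.0, 499.0]] sidecrop [[377.0, 333.0], [410.0, 309.0], [448.0, 333.0], [415.0, 358.0]] head side [[354.0, 519.0], [290.0, 472.0], [451.0, 349.0], [513.0, 389.0]]
a [[0.481, 0.17, 0.037], [0.551, 0.102, 0.037]] local [[-0.069, 0.046], [-0.013, -0.034]] 0.09804684509466668
b [[0.537, 0.176, 0.037], [0.605, 0.105, 0.037]] local [[-0.013, 0.042], [0.041, -0.041]] 0.09915661715906328
block [[0.373, 0.254, 0.03], [0.372, 0.146, 0.03], [0.314, 0.146, 0.03], [0.312, 0.253, 0.03]]
short [[0.501, 0.384, 0.036], [0.496, 0.328, 0.036], [0.455, 0.333, 0.036], [0.458, 0.387, 0.036]]
```

```bash
python3 - <<'E'
from h import *
from rig import get_obs
from scipy.spatial.transform import Rotation as Ro
d=pickle.load(open("d0.pkl","rb"));T,S=d["top"],d["side"]
o=get_obs();M=Ro.from_quat(o["tool_rot"]).as_matrix();print(M.round(3)); z=M[:,2];print("jaw yaw deg",np.degrees(np.arctan2(z[1],z[0])))
for px in[(443,335),(440,290),(460,200),(500,140),(545,100)]:
  for z in(0,.1,.2,.3,.4): 
    w=onplane(T,[px],z);print(px,z,w[0,:2].round(3),proj(S,w).round()[0])
E
```

```text
[[-0.894 -0.001  0.447]
 [-0.447  0.002 -0.894]
 [-0.    -1.    -0.002]]
jaw yaw deg -63.42229683680068
(443, 335) 0 [ 0.279 -0.09 ] [435. 166.]
(443, 335) 0.1 [ 0.286 -0.055] [438. 133.]
(443, 335) 0.2 [ 0.293 -0.02 ] [441.  94.]
(443, 335) 0.3 [0.299 0.015] [445.  46.]
(443, 335) 0.4 [0.306 0.05 ] [451. -13.]
(440, 290) 0 [ 0.362 -0.088] [398. 156.]
(440, 290) 0.1 [ 0.36  -0.053] [402. 125.]
(440, 290) 0.2 [ 0.357 -0.019] [406.  86.]
(440, 290) 0.3 [0.355 0.016] [412.  40.]
(440, 290) 0.4 [0.352 0.051] [419. -18.]
(460, 200) 0 [ 0.537 -0.135] [333. 128.]
(460, 200) 0.1 [ 0.515 -0.096] [339.  99.]
(460, 200) 0.2 [ 0.494 -0.056] [345.  65.]
(460, 200) 0.3 [ 0.472 -0.016] [353.  23.]
(460, 200) 0.4 [0.451 0.024] [363. -30.]
(500, 140) 0 [ 0.661 -0.223] [303. 101.]
(500, 140) 0.1 [ 0.626 -0.173] [308.  75.]
(500, 140) 0.2 [ 0.591 -0.124] [315.  44.]
(500, 140) 0.3 [ 0.556 -0.074] [324.   6.]
(500, 140) 0.4 [ 0.521 -0.025] [335. -42.]
(545, 100) 0 [ 0.748 -0.321] [290.  80.]
(545, 100) 0.1 [ 0.703 -0.261] [295.  56.]
(545, 100) 0.2 [ 0.659 -0.2  ] [302.  28.]
(545, 100) 0.3 [ 0.614 -0.14 ] [311.  -7.]
(545, 100) 0.4 [ 0.57 -0.08] [322. -52.]
```

>>> arm_command:
  plan:
    - [[0.64,1.88,0],1]
    - [[1.28,3.76,0],2]
    - [[1.92,5.64,0],3]
    - [[2.56,7.52,0],4]
    - [[3.2,9.4,0],5]
  fingers: 1

```text
time: 0.6
position: [0.3597, -0.3219, 0.2223]
tool_rot: [-0.308, 0.637, -0.636, 0.309]
ft_force: [0.6, -0.1, -0.4]
grip_width: 0.0868
```

>>> arm_command:
  plan:
    - [[0.48,1.9,0],1]
    - [[0.96,3.8,0],2]
    - [[1.44,5.7,0],3]
    - [[1.92,7.6,0],4]
    - [[2.4,9.56,0],4.2]

```text
time: 1.1
position: [0.4195, -0.0835, 0.2225]
tool_rot: [0.419, -0.57, 0.57, -0.419]
ft_force: [2.2, 0.7, 0.3]
grip_width: 0.0871
```

>>> arm_command:
  plan:
    - [[0,1.96,0],0]
    - [[0,3.92,0],0]
    - [[0,5.88,0],0]
    - [[0,7.84,0],0]
    - [[0,9.8,0],0]

```text
time: 1.6
position: [0.4189, 0.1616, 0.2225]
tool_rot: [0.419, -0.57, 0.57, -0.418]
ft_force: [1.2, -0.5, 0.6]
grip_width: 0.0872
```

>>> arm_command:
  plan:
    - [[-0.4,1.6,-0.6],0]
    - [[-0.8,3.2,-1.2],0]
    - [[-1.2,4.8,-1.8],0]
    - [[-1.6,6.2,-2.4],0]
    - [[-1.74,6.64,-2.8],0]

```text
time: 2.1
position: [0.3745, 0.3281, 0.1513]
tool_rot: [-0.42, 0.569, -0.569, 0.419]
ft_force: [0.3, 0.2, -0.2]
grip_width: 0.087
```

```bash
cat > look.py <<'E'
import sys
from h import *
from rig import get_obs,camera
from scipy.spatial.transform import Rotation as Ro
n=sys.argv[1];d={}
o=get_obs();z=Ro.from_quat(o["tool_rot"]).as_matrix()[:,2]
print("t",round(o["time"],2),"pos",o["position"].round(4),"yaw",round(np.degrees(np.arctan2(z[1],z[0])),1),"F",o["ft_force"].round(1),"w",round(o["grip_width"],4),"q",o["q"].round(2))
ims=[]
for k in("top","side"):
    c=camera(k);d[k]=c;im=c["pixels"][:,:,::-1]
    im=im[110:310,170:370] if k=="top" else im[120:320,190:390]
    ims.append(cv2.resize(im,None,fx=2,fy=2,interpolation=cv2.INTER_CUBIC))
pickle.dump(d,open(f"d{n}.pkl","wb"))
cv2.imwrite(f"pics/{n}.png",np.hstack(ims))
E
python3 look.py 1
```

```text
t 2.1 pos [0.3745 0.3281 0.1513] yaw -17.2 F [ 0.3  0.2 -0.2] w 0.087 q [0.49 0.47 1.82 0.   0.86 0.79]
```

View pics/1.png

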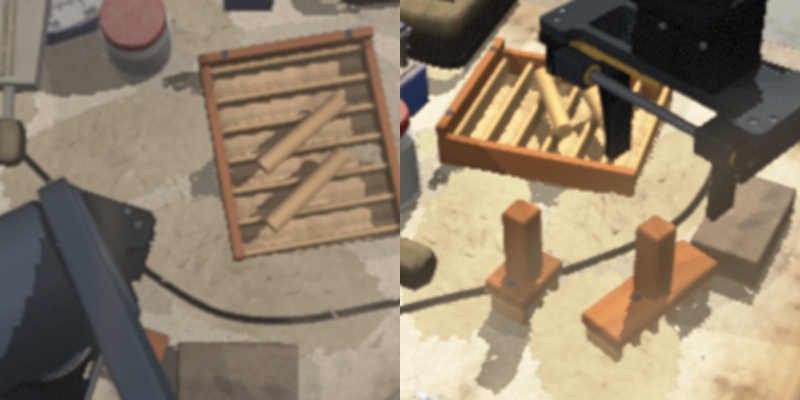

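The picture shows the open jaws straddling the wide rake's handle (at about (655,225) in the side half) at the right yaw. Now I'll descend and grip.

>>> arm_command:
  plan:
    - [[0,0,-1.0],0]
    - [[0,0,-2.0],0]
    - [[0,0,-3.0],0]
    - [[0,0,-3.76],0]
    - [[0,0,-3.76],0]

```text
time: 2.7
position: [0.3755, 0.3234, 0.0571]
tool_rot: [-0.42, 0.57, -0.57, 0.416]
ft_force: [0.2, -1.1, 0.5]
grip_width: 0.0874
```

>>> arm_command:
  plan:
    - [[0,0,0],0]
    - [[0,0,0],0]
    - [[0,0,0],0]
    - [[0,0,0],0]
    - [[0,0,0],0]
  fingers: -1
  force: 40

```text
time: 3.2
position: [0.3763, 0.3258, 0.0591]
tool_rot: [0.418, -0.57, 0.57, -0.419]
ft_force: [-0.3, 0.1, -0.5]
grip_width: 0.0547
```

>>> arm_command:
  plan:
    - [[0,0,0],0]
    - [[0,0,0],0]
    - [[0,0,0],0]
    - [[0,0,0],0]

```text
time: 3.6
position: [0.3763, 0.3257, 0.0585]
tool_rot: [0.418, -0.57, 0.57, -0.419]
ft_force: [2.8, -1.0, -2.0]
grip_width: 0.0236
```

```bash
python3 look.py 2
```

```text
t 3.6 pos [0.3763 0.3257 0.0585] yaw -17.4 F [ 2.8 -1.  -2. ] w 0.0236 q [ 0.49  0.63  1.88 -0.    0.63  0.79]
```

View pics/2.png

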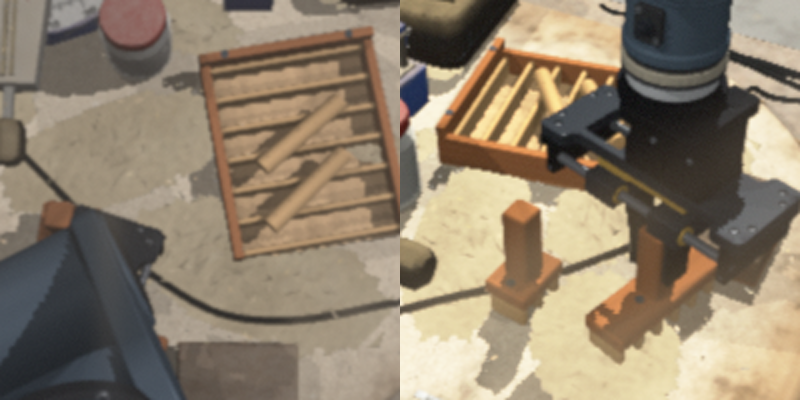

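The handle is gripped (opening 23.6 mm). I'll lift and check.

>>> arm_command:
  plan:
    - [[0,0,0],0]
    - [[0,0,0.5],0]
    - [[0,0,1.0],0]
    - [[0,0,1.6],0]
    - [[0,0,2.4],0]

```text
time: 4.2
position: [0.3747, 0.325, 0.1181]
tool_rot: [-0.42, 0.57, -0.57, 0.417]
ft_force: [0.2, -0.7, -2.2]
grip_width: 0.0237
```

```bash
python3 look.py 3; python3 - <<'E'
from h import *
p=np.array([.5575,.1375,.1871])
for x in(-.125,-.1,.065):print(x,place(p,[(x,0,0)]))
E
```

```text
t 4.2 pos [0.3747 0.325  0.1181] yaw -17.4 F [ 0.2 -0.7 -2.2] w 0.0237 q [0.49 0.52 1.85 0.   0.78 0.79]
-0.125 [[0.43468153 0.11424871 0.        ]]
-0.1 [[0.45924522 0.11889897 0.        ]]
0.065 [[0.62136561 0.14959067 0.        ]]
```

View pics/3.png

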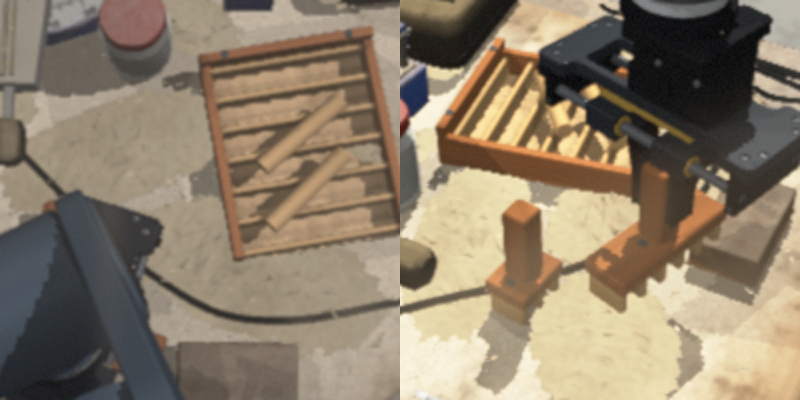

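>>> arm_command:
  plan:
    - [[0.47,-1.7,0],1.1]
    - [[0.94,-3.4,0],2.2]
    - [[1.41,-5.1,0],3.3]
    - [[1.88,-6.8,0],4.5]
    - [[2.33,-8.47,0],5.6]

```text
time: 4.8
position: [0.4338, 0.1122, 0.1176]
tool_rot: [0.545, -0.451, 0.45, -0.545]
ft_force: [0.6, 0.5, -2.5]
grip_width: 0.024
```

>>> arm_command:
  plan:
    - [[0,0,0],0]
    - [[0,0,-0.5],0]
    - [[0,0,-0.8],0]
    - [[0,0,-0.8],0]

```text
time: 5.2
position: [0.4326, 0.1144, 0.0972]
tool_rot: [0.545, -0.453, 0.451, -0.543]
ft_force: [-1.0, 0.1, -2.4]
grip_width: 0.0238
```

```bash
python3 look.py 4
```

```text
t 5.2 pos [0.4326 0.1144 0.0972] yaw 10.6 F [-1.   0.1 -2.4] w 0.0238 q [ 0.01  0.52  1.98  0.    0.65 -0.18]
```

View pics/4.png

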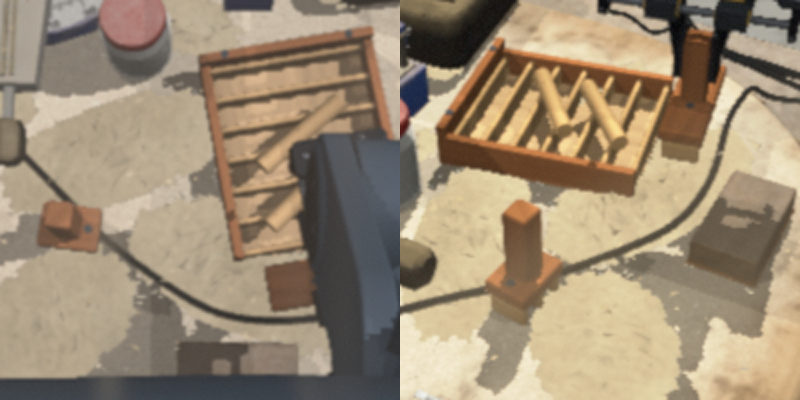

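```bash
python3 - <<'E'
from h import *
d=pickle.load(open("d4.pkl","rb"));T,S=d["top"],d["side"]
zt=.097-.0187+ .0187-.059
p=[.4335,.1144,.187]
h=[(-.021,.061,.036+zt),(.021,.061,.036+zt),(-.021,.061,.022+zt)]
print(((proj(T,place(p,h))-[170,110])*2).round(),((proj(S,place(p,h))-[190,120])*2+[400,0]).round())
E
python3 - <<'E'
import cv2,pickle
d=pickle.load(open("d4.pkl","rb"))
a=d["top"]["pixels"][225:275,285:345,::-1];b=d["side"]["pixels"][135:215,280:360,::-1]
import numpy as np
cv2.imwrite("pics/4z.png",np.hstack([cv2.resize(a,(360,300),interpolation=2),cv2.resize(b,(400,400),interpolation=2)[:300]]))
E
```

```text
[[273. 308.]
 [264. 261.]
 [272. 309.]] [[701. 135.]
 [656. 127.]
 [700. 148.]]
```

View pics/4z.png

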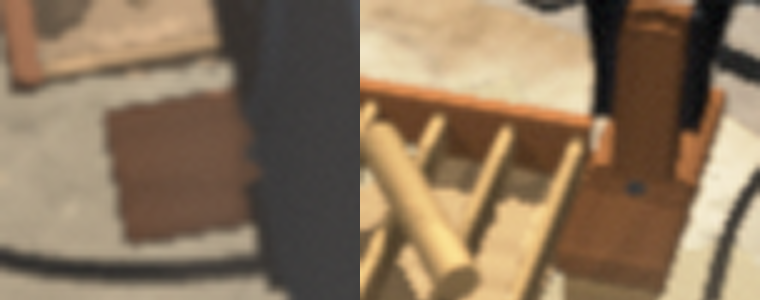

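The rake hangs upright, centred before the tray and matching its predicted corners to within about 3 px. I'll lower to about 2–3 mm above ridge height and comb slowly.

>>> arm_command:
  plan:
    - [[0,0,-0.2],0]
    - [[0,0,-0.36],0]
    - [[0.39,0.07,-0.36],0]
    - [[0.78,0.15,-0.36],0]
    - [[1.18,0.22,-0.36],0]

```text
time: 5.8
position: [0.4655, 0.1196, 0.0898]
tool_rot: [-0.544, 0.451, -0.452, 0.544]
ft_force: [0.2, -0.7, -2.3]
grip_width: 0.0241
```

>>> arm_command:
  plan:
    - [[0.24,0.04,0],0]
    - [[0.47,0.09,0],0]
    - [[0.71,0.13,0],0]
    - [[0.94,0.18,0],0]
    - [[1.18,0.22,0],0]

```text
time: 6.3
position: [0.4933, 0.125, 0.0895]
tool_rot: [0.544, -0.452, 0.452, -0.544]
ft_force: [-0.0, 0.4, -1.6]
grip_width: 0.0236
```

```bash
python3 look.py 5
```

```text
t 6.3 pos [0.4933 0.125  0.0895] yaw 10.6 F [-0.   0.4 -1.6] w 0.0236 q [ 0.03  0.58  1.84  0.    0.72 -0.16]
```

View pics/5.png

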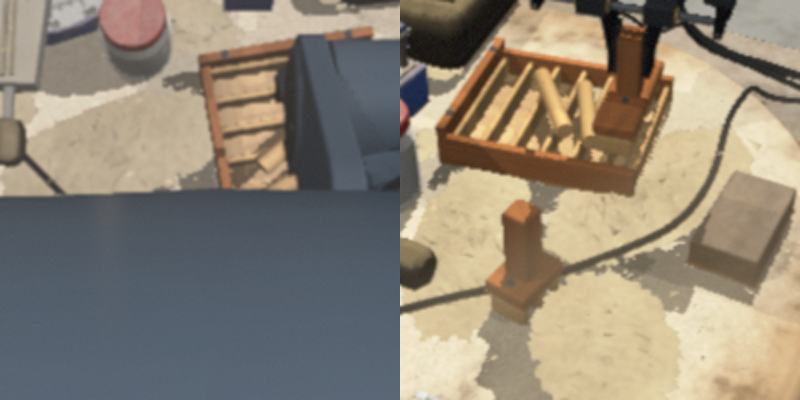

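In the side half, dowel A at (590,120) is turning as the rake head (625,115) pushes it. Continuing.

>>> arm_command:
  plan:
    - [[0.2,0.04,0],0]
    - [[0.4,0.07,0],0]
    - [[0.6,0.11,0],0]
    - [[0.8,0.15,0],0]
    - [[1.0,0.19,0],0]

```text
time: 6.9
position: [0.5188, 0.1297, 0.0895]
tool_rot: [-0.544, 0.452, -0.452, 0.544]
ft_force: [0.3, 0.1, -2.3]
grip_width: 0.0237
```

```bash
python3 look.py 6
```

```text
t 6.9 pos [0.5188 0.1297 0.0895] yaw 10.6 F [ 0.3  0.1 -2.3] w 0.0237 q [ 0.04  0.61  1.77 -0.    0.76 -0.15]
```

View pics/6.png

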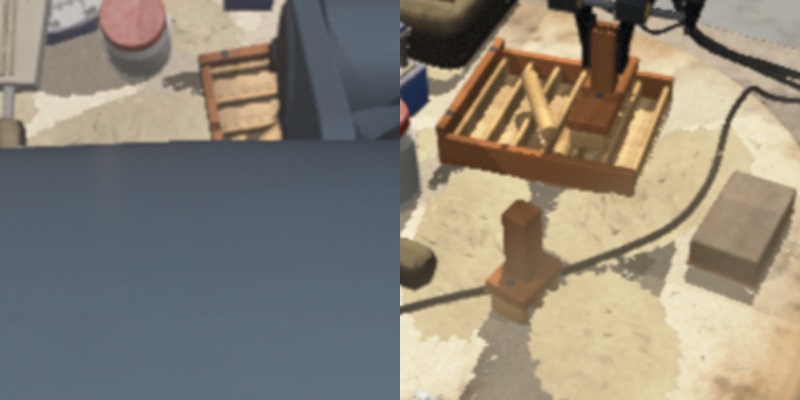

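```bash
cat > z.py <<'E'
import cv2,pickle,sys
d=pickle.load(open(f"d{sys.argv[1]}.pkl","rb"))
b=d["side"]["pixels"][130:220,205:335,::-1]
cv2.imwrite(f"pics/{sys.argv[1]}z.png",cv2.resize(b,None,fx=6,fy=6,interpolation=2))
E
python3 z.py 6
```

```text
(no output)
```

View pics/6z.png

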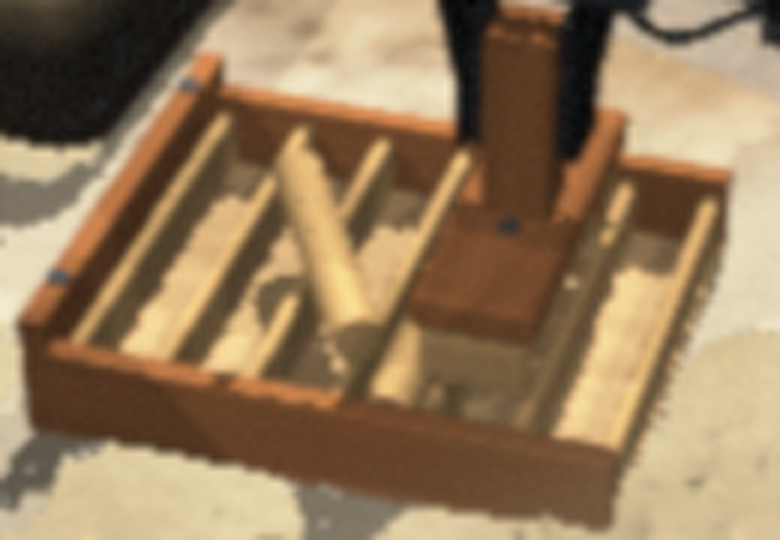

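Dowel A (end at about (400,370)) is down in the groove just ahead of the rake; B is still askew. Continuing.

>>> arm_command:
  plan:
    - [[0.2,0.04,0],0]
    - [[0.4,0.07,0],0]
    - [[0.6,0.11,0],0]
    - [[0.8,0.15,0],0]
    - [[1.0,0.19,0],0]

```text
time: 7.5
position: [0.5436, 0.1345, 0.0895]
tool_rot: [0.544, -0.452, 0.452, -0.544]
ft_force: [-0.5, -0.6, -2.0]
grip_width: 0.0238
```

>>> arm_command:
  plan:
    - [[0.2,0.04,0],0]
    - [[0.4,0.07,0],0]
    - [[0.6,0.11,0],0]
    - [[0.8,0.15,0],0]
    - [[1.0,0.19,0],0]

```text
time: 8.0
position: [0.5686, 0.1392, 0.0895]
tool_rot: [0.544, -0.452, 0.452, -0.544]
ft_force: [-0.2, -0.0, -2.2]
grip_width: 0.0237
```

```bash
python3 look.py 7;python3 z.py 7
```

```text
t 8.0 pos [0.5686 0.1392 0.0895] yaw 10.6 F [-0.2 -0.  -2.2] w 0.0237 q [ 0.05  0.65  1.64 -0.    0.84 -0.14]
```

View pics/7z.png

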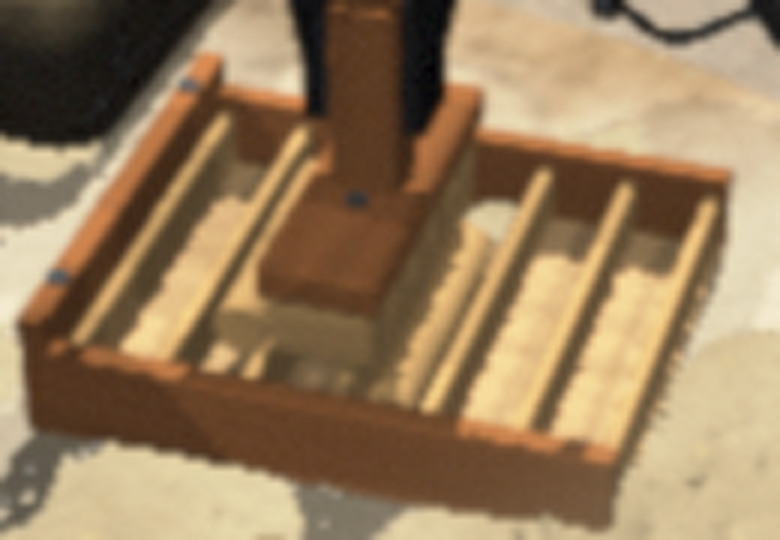

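Dowel A lies seated at about (450,310), and B is lined up just ahead of the teeth (240,310). Continuing to tray x≈0.06.

>>> arm_command:
  plan:
    - [[0.2,0.04,0],0]
    - [[0.4,0.07,0],0]
    - [[0.6,0.11,0],0]
    - [[0.8,0.15,0],0]
    - [[1.0,0.19,0],0]

```text
time: 8.6
position: [0.5938, 0.144, 0.0896]
tool_rot: [-0.544, 0.452, -0.452, 0.544]
ft_force: [-0.5, -0.5, -2.9]
grip_width: 0.0239
```

```bash
python3 look.py 8;python3 z.py 8
```

```text
t 8.6 pos [0.5938 0.144  0.0896] yaw 10.6 F [-0.5 -0.5 -2.9] w 0.0239 q [ 0.06  0.68  1.58 -0.    0.89 -0.13]
```

View pics/8z.png

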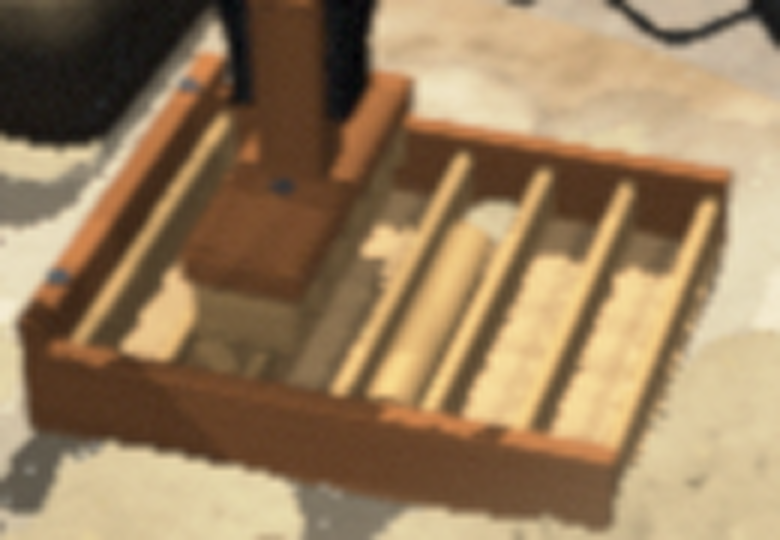

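>>> arm_command:
  plan:
    - [[0.2,0.04,0],0]
    - [[0.4,0.07,0],0]
    - [[0.6,0.11,0],0]
    - [[0.8,0.15,0],0]
    - [[1.0,0.19,0],0]

```text
time: 9.2
position: [0.6187, 0.1487, 0.0895]
tool_rot: [-0.544, 0.452, -0.452, 0.544]
ft_force: [0.6, 0.9, -2.2]
grip_width: 0.0237
```

```bash
python3 look.py 9;python3 z.py 9
```

```text
t 9.2 pos [0.6187 0.1487 0.0895] yaw 10.6 F [ 0.6  0.9 -2.2] w 0.0237 q [ 0.06  0.71  1.51 -0.    0.93 -0.12]
```

View pics/9z.png

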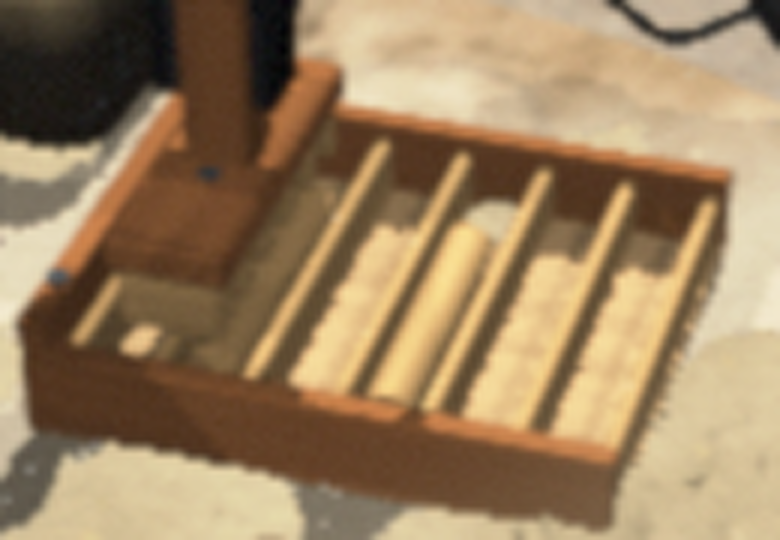

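A is seated at (430,310). B seems seated in the shadowed groove at (270,260). I'll lift off and check with a clear view.

>>> arm_command:
  plan:
    - [[0,0,0.4],0]
    - [[0,0,1.0],0]
    - [[0,0,1.8],0]
    - [[0,0,2.6],0]
    - [[-1.5,0.6,2.6],0]

```text
time: 9.8
position: [0.5893, 0.1624, 0.1601]
tool_rot: [-0.539, 0.448, -0.457, 0.548]
ft_force: [-0.5, 1.3, -2.0]
grip_width: 0.0239
```

```bash
python3 look.py 10;python3 z.py 10
```

```text
t 9.8 pos [0.5893 0.1624 0.1601] yaw 10.4 F [-0.5  1.3 -2. ] w 0.0239 q [ 0.09  0.58  1.54 -0.    1.   -0.09]
```

View pics/10z.png

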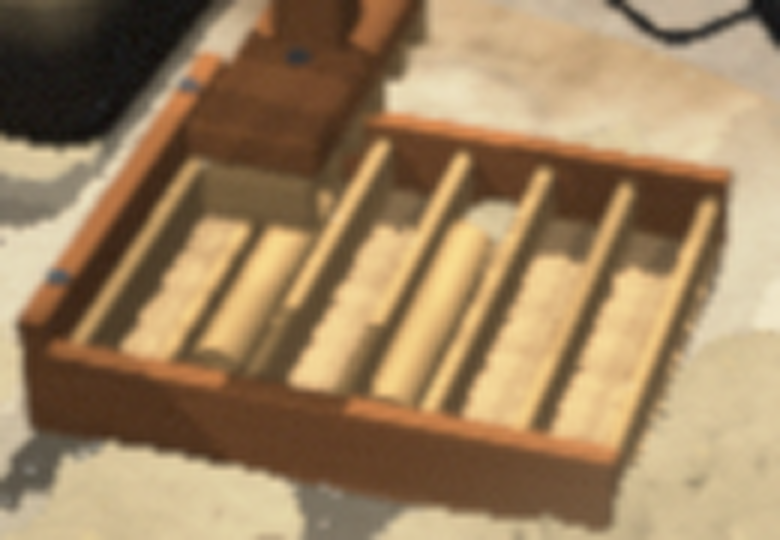

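Both dowels lie down in grooves: B at (255,290) and A at (430,310). I'll carry the rake back to its clear spot on the bench beside the tray, going a bit higher to clear the short rake.

>>> arm_command:
  plan:
    - [[0,0,1.0],0]
    - [[-1.5,1.1,1.2],-1.2]
    - [[-3.0,2.2,1.2],-2.5]
    - [[-4.5,3.4,1.2],-4]
    - [[-6.0,4.6,1.2],-5.6]

```text
time: 10.4
position: [0.4294, 0.2794, 0.1859]
tool_rot: [0.416, -0.571, 0.571, -0.417]
ft_force: [0.0, 1.7, -2.7]
grip_width: 0.0237
```

>>> arm_command:
  plan:
    - [[-1.2,1.0,0],0]
    - [[-2.19,1.88,0],0]
    - [[-2.19,1.88,-0.8],0]
    - [[-2.19,1.88,-1.6],0]
    - [[-2.19,1.88,-2.4],0]

```text
time: 10.9
position: [0.3761, 0.3264, 0.1255]
tool_rot: [0.418, -0.57, 0.57, -0.42]
ft_force: [0.0, 0.7, -2.0]
grip_width: 0.0239
```

>>> arm_command:
  plan:
    - [[0,0,-0.6],0]
    - [[0,0,-1.2],0]
    - [[0,0,-1.6],0]
    - [[0,0,-1.8],0]
    - [[0,0,-1.8],0]

```text
time: 11.4
position: [0.376, 0.3256, 0.0796]
tool_rot: [-0.419, 0.57, -0.57, 0.418]
ft_force: [-0.1, -0.1, -1.7]
grip_width: 0.0238
```

```bash
python3 look.py 11
```

```text
t 11.4 pos [0.376  0.3256 0.0796] yaw -17.4 F [-0.1 -0.1 -1.7] w 0.0238 q [ 0.49  0.59  1.87 -0.    0.68  0.79]
```

View pics/11.png

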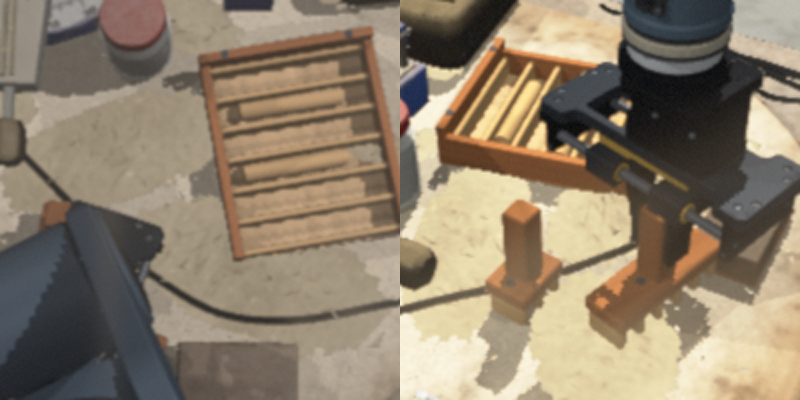

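The top half shows both dowels parallel in grooves, at (290,105) and (295,162). The teeth are about 20 mm above the bench. Lowering gently.

>>> arm_command:
  plan:
    - [[0,0,-0.3],0]
    - [[0,0,-0.55],0]
    - [[0,0,-0.7],0]
    - [[0,0,-0.78],0]
    - [[0,0,-0.82],0]

```text
time: 12.0
position: [0.3759, 0.3256, 0.0587]
tool_rot: [-0.419, 0.57, -0.57, 0.418]
ft_force: [-0.8, 0.4, -3.2]
grip_width: 0.024
```

>>> arm_command:
  plan:
    - [[0,0,-0.02],0]
    - [[0,0,-0.02],0]
    - [[0,0,-0.02],0]

```text
time: 12.3
position: [0.3762, 0.3258, 0.0587]
tool_rot: [0.418, -0.57, 0.57, -0.419]
ft_force: [0.2, 0.3, -2.1]
grip_width: 0.0233
```

>>> arm_command:
  plan:
    - [[0,0,-0.02],0]
    - [[0,0,-0.04],0]
    - [[0,0,-0.06],0]
    - [[0,0,-0.06],0]

```text
time: 12.7
position: [0.3762, 0.3256, 0.0584]
tool_rot: [0.418, -0.57, 0.57, -0.419]
ft_force: [-0.6, -2.1, 11.1]
grip_width: 0.024
```

Contact is felt (11 N up). Easing off slightly and releasing.

>>> arm_command:
  plan:
    - [[0,0,0.03],0]
    - [[0,0,0.03],0]

```text
time: 12.9
position: [0.3762, 0.3256, 0.0584]
tool_rot: [0.418, -0.57, 0.57, -0.419]
ft_force: [-1.0, -1.6, 6.5]
grip_width: 0.0233
```

>>> arm_command:
  plan:
    - [[0,0,0],0]
    - [[0,0,0],0]
    - [[0,0,0],0]
    - [[0,0,0],0]
    - [[0,0,0],0]
  fingers: 1

```text
time: 13.4
position: [0.376, 0.3256, 0.0576]
tool_rot: [-0.419, 0.57, -0.57, 0.418]
ft_force: [0.5, -0.4, -0.3]
grip_width: 0.0561
```

>>> arm_command:
  plan:
    - [[0,0,0],0]
    - [[0,0,0],0]
    - [[0,0,0],0]
    - [[0,0,0],0]
    - [[0,0,0],0]

```text
time: 13.9
position: [0.376, 0.3256, 0.0578]
tool_rot: [0.418, -0.57, 0.57, -0.418]
ft_force: [0.1, 0.2, -0.1]
grip_width: 0.0861
```

>>> arm_command:
  plan:
    - [[0,0,0.5],0]
    - [[0,0,1.2],0]
    - [[0,0,2.2],0]
    - [[0,0,3.4],0]
    - [[0,0,5.0],0]

```text
time: 14.4
position: [0.3748, 0.3249, 0.1828]
tool_rot: [-0.42, 0.57, -0.57, 0.417]
ft_force: [0.9, 0.7, -0.6]
grip_width: 0.0872
```

>>> arm_command:
  plan:
    - [[0.2,-1.6,0.8],0]
    - [[0.4,-3.2,0.8],0]
    - [[0.6,-4.8,0.8],0]
    - [[0.8,-6.4,0.8],0]
    - [[1.0,-8.0,0.8],0]

```text
time: 14.9
position: [0.4009, 0.1242, 0.2031]
tool_rot: [0.418, -0.57, 0.57, -0.419]
ft_force: [0.4, 0.2, -0.1]
grip_width: 0.0872
```

>>> arm_command:
  plan:
    - [[0,-1.8,0],0]
    - [[0,-3.6,0],0]
    - [[0,-5.0,0],0]
    - [[0,-5.0,0],0]

```text
time: 15.3
position: [0.4019, -0.003, 0.203]
tool_rot: [0.417, -0.571, 0.572, -0.417]
ft_force: [-0.7, -0.2, 0.2]
grip_width: 0.0871
```

```bash
python3 look.py 12
```

```text
t 15.3 pos [ 0.4019 -0.003   0.203 ] yaw -17.8 F [-0.7 -0.2  0.2] w 0.0871 q [-0.29  0.26  1.99 -0.    0.89  0.02]
```

View pics/12.png

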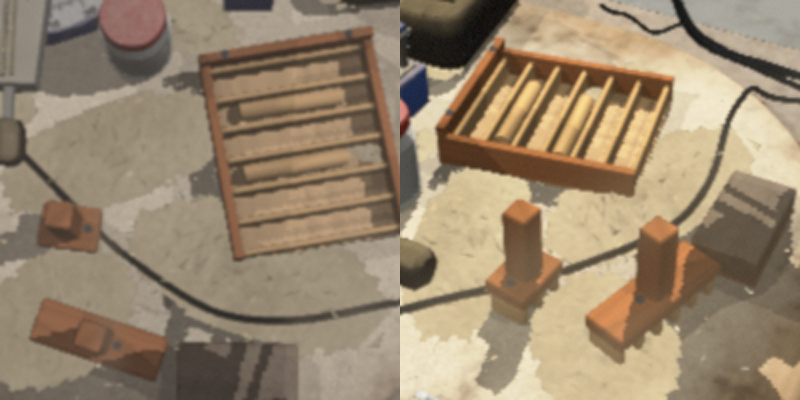

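Both dowels lie in grooves (top half: (290,105) and (295,162)). The wide rake stands upright and released at (98,338), and the arm is clear. Handing in.

```bash
python3 -c "
from rig import hand_in,get_obs
print(abs(get_obs()['joint_velocities']).max());print(hand_in())"
```

```text
0.044815278894841465
the job is handed in; nothing more can be done
None
```

The job is handed in, and my last pictures show it done; the hand-in itself reported no verdict.

- **Combing:** I took the wide rake by its handle, pinched along x. I combed it across the tray from the near side to about tray x = 0.06 m, with the teeth about 2–3 mm above the ridge tops. Both dowels lined up and dropped in: A in the −30 to 0 mm groove, B in the 30 to 60 mm groove.
- **Placing:** I stood the rake back on its original clear spot, to the left of the tray and on its near side, about 18 cm from the tray. I let go after feeling about 11 N of contact with the bench.
- **Last checks:** Both cameras show the dowels below the ridge tops and parallel to the grooves, and the rake upright and free. The gripper is open and well clear of everything at z = 0.20 m, and about 15 s of the 58 s were used. I judged the dowels' seating by eye and did not measure their heights.
- **Disagreement:** The top and side cameras differed by about 4 mm on the rake's y position, which the grasp and the side walls could tolerate.

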